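# Weed out the punch rack

## Task

Sort out the two bad punches in the sloping wooden rack: first draw out the one that is too short and lay it in the low metal reject tray, letting go of it; then draw out the full-length one whose head is mushroomed, turn it level, and finish while still holding it there, level and still, at least 15 cm above the bench and touching nothing but the gripper, ready to be taken to the grinder. Leave the two sound punches in their holes.

Things in the scene. Friction and masses are not known exactly. Their poses are not given: they have to be found in the camera images.
- rack: Fixed sloping wooden rack, 125 x 250 x 82 mm; origin on the bench, x away from the robot, y along the row. Four holes at y = +-27.5 and +-82.5 mm, mouths at x -32, z 59 mm in a 45 degree face, 13.6 mm wide, 36 mm deep. A punch (in any hole) leans head toward the robot and comes out along (-0.707, 0, 0.707) of this frame, free after 36 mm. The face is 60 mm wide along the slope.
- short_punch_center (a point): The short bad punch: round steel, 12 mm diameter, only 90 mm long (the others are 125 mm), flat head, 10 mm tapered point, about 75 g; point half-way along its length on its axis. Own z axis: from the point to the head. In the rack it leans 45 to 50 degrees, head toward the robot. 54 mm of it stands out of its hole.
- mushroomed_punch_center (a point): The full-length bad punch with the mushroomed head: round steel, 12 mm diameter, 125 mm long, 10 mm tapered point, the last 12 mm at the top spread out to a 26 mm wide head, about 120 g; point half-way along its length on its axis. Own z axis: from the point to the head. In the rack it leans 45 to 50 degrees, head toward the robot. 89 mm of it stands out of its hole, head included.
- good_punch_1_center (a point): Plain sound steel punch, round, 12 mm diameter, 125 mm long, about 100 g, flat head, 10 mm tapered point; point half-way along its length on its axis. Own z axis: from the point to the head. In the rack it leans 45 to 50 degrees, head toward the robot. 89 mm of it stands out of its hole.
- good_punch_2_center (a point): Plain sound steel punch, round, 12 mm diameter, 125 mm long, about 100 g, flat head, 10 mm tapered point; point half-way along its length on its axis. Own z axis: from the point to the head. In the rack it leans 45 to 50 degrees, head toward the robot. 89 mm of it stands out of its hole.
- reject_tray: Fixed low open aluminium reject tray, 150 x 110 mm outside (x by y in its own frame), 26 mm high, 3 mm walls and floor, empty; origin at the centre of its underside, long side along its x.
Not all that is in view belongs to the job. What is shaped like the part that bears mushroomed_punch_center but purple is not meant.

How it is judged:
On the way, in this order (a step that is already met when the one before it is completed fails the run):
1. the short punch lies in the reject tray, let go and at rest (x of short_punch_center in the frame of reject_tray between -0.072 and 0.072 m and y of short_punch_center in the frame of reject_tray between -0.052 and 0.052 m and z of short_punch_center in the frame of reject_tray below 0.03 m and contact force between the fingers and short_punch below 0.05 N and linear speed of short_punch below 0.03 m/s), for 0.2 s.
2. the mushroomed punch is drawn clear of the rack in the gripper (z of mushroomed_punch_center in the frame of rack above 0.1 m and contact force between the fingers and mushroomed_punch above 0.5 N and contact force between mushroomed_punch and rack below 0.05 N), for 0.2 s.
At the end, for the whole second after the job is handed in: The gripper holds the mushroomed punch still, level within 14 degrees, its middle at least 145 mm above the bench, nothing else carrying it; the short punch lies let go and at rest inside the reject tray; both sound punches stand within 15 mm of where they began (all of step 1 and distance of each of good_punch_1_center, good_punch_2_center from where it was at the start of the episode below 0.015 m and height (world z) of mushroomed_punch_center above 0.145 m and angle between mushroomed_punch_center's own z axis and vertical between 1.32 and 1.82 rad and contact force between the fingers and mushroomed_punch above 0.5 N and linear speed of mushroomed_punch below 0.03 m/s and angular speed of mushroomed_punch below 0.2 rad/s and contact force between mushroomed_punch and rack below 0.05 N and contact force between mushroomed_punch and reject_tray below 0.05 N); the arm keeps its last pose, push and grip.
It fails at once if a sound punch is pulled or knocked from its place (25 mm or more) (distance of any of good_punch_1_center, good_punch_2_center from where it was at the start of the episode above 0.025 m).
It also fails if it takes over 67 s, if anything falls off the work surface, if the arm or the gripper's body presses on something with over 40 N, if the wrist force passes 120 N, or if a joint passes its speed limit or range.

## Robot

A 6-joint arm with a two-finger parallel gripper is mounted at the origin on a cart in front of the work surface, level with it; the furniture and walls round the work are solid. World frame = base frame: x ahead of the robot, y to its left, z up, the work surface at z = 0. Lengths are in m, angles in rad, forces in N, time in s.
With the tool pointing down it reaches from about 0.25 to 0.775 m from the base axis. Payload 4 kg.
Tool frame: the origin (TCP) lies at the centre of the arm's flange, where the gripper is bolted on; the fingertips stand 199 mm ahead of it and the grasp point (between the pads) lies 180 mm ahead of it (robot.tcp_to_tips is the distance from the TCP to the fingertips, in m); z points along the fingers, y is the line along which they close (so a half turn about z gives the same grasp; the last joint's range is limited). The gripper opens to 94 mm and grips with 3 to 60 N. Pads are 16 mm wide; open, the fingers measure 119 mm over their backs; the gripper's body (75 mm by 177 mm) begins 78 mm behind the grasp point.
Start: joints at [-1.282, 0.087, 1.371, -0, 1.684, -0.103], TCP at [0.21, -0.508, 0.405] pointing down, gripper open.
Joint ranges: [-3.1, 3.1], [-0.76, 2.03], [0.27, 2.55], [-1.08, 4.22], [0.17, 2.65], [-2.57, 2.57]. Speed limits (rad/s): [2.79, 2.79, 3.14, 3.14, 3.14, 3.14].

## Interface

Orientations are given as [roll, pitch, yaw] about the fixed x, y, z axes, in that order (R = Rz(yaw) Ry(pitch) Rx(roll)).
In Python, from bench import telemetry, snapshot, ticket, robot gives the robot as it stands.
- The arm moves only by the tool apply_moves, never from a script. Its argument "moves" is a list that holds one entry, the list of rows, each a list of 5 numbers: the shift along the tool's x, y, z in units of 50 mm (1.0 is 50 mm), then the turn about the tool's z in units of 10 degrees (1.0 is 10 degrees), then the closure, from 0 (fully open) to 1 (shut). A call has 1 to 10 rows; each row is the pose to reach, as a shift and turn from the pose commanded when the call began, along the tool's axes at that moment; what a row does not reach only later rows make up. A row lasts 1/8 s, in which the tool goes at most 62.5 mm and 10.7 degrees, less where a joint would pass 70% of its speed; a pose out of reach is approached as far as the arm can. A call with a gripper value outside its range is refused whole. The fingers move at their own pace and stop on an object; the grip force is fixed at half the most. Time passes only in rows, so rows that repeat a pose let the fingers close. It gives the time, the measured TCP pose, the force, the opening and the grip force at its end, in the units of the state.
- telemetry.get_obs(): the state, without advancing time (a new reading comes with each control period).
- snapshot(name): name is "side" or "top" or "wrist"; returns a dict with "image" (384x512x3 uint8, red, green, blue), "fovy" (degrees; the focal length in pixels is half the picture's height over the tangent of half this angle, whatever the lens; pixels are square), "cx", "cy" (the principal point, pixels), "R" (3x3) and "t" (3): a world point X has camera coordinates R X + t. Camera axes: x right, y down, z forward; pixel columns grow to the right and rows downward; lengths in m; the calibration is good to about 2 mm. The wrist camera is an equidistant fisheye: a pixel r from the principal point sees the ray r / f radians off the axis. A picture is of the moment at which its call begins. There is no depth.
- ticket.close_job(): hands the job in; it is judged then, once.
The state is a dict: "time": time; "joint_positions": joint angles; "qvel": joint speeds; "joint_torque": joint torques, N m; "tool_pos": TCP position; "ee_rot": TCP orientation; "wrist_force": force on the tool from outside, world axes, zero at the start; "wrist_torque": the same for the moment, N m; "width": finger opening in m; "finger_force": force on a finger pad.
Only numpy, scipy, OpenCV 4.12 (cv2) and the standard library are available. Lean on these libraries where they do the work, as an engineer would, in place of code of your own. Each camera call takes 0.05 s, during which the arm holds its last target. There are 200 camera calls.

## Working session

There is one attempt and no reset: what is moved stays moved. The work goes in short steps, Python scripts to look and compute and a tool call to move; the robot and the scene stay as the last step left them, time stands still between calls to the robot, and variables do not carry over. Pictures are saved under pics/ and viewed, at most 10 in all, crops included, and the job is handed in when it is done.

Besides the shell and the picture viewer there is one more tool, called after ">>>" as name([rows], argument=value, ...), one row to a line, values as JSON. apply_moves: Moves the arm, as the interface text tells. Its arguments: {"type":"object","properties":{"moves":{"type":"array","items":{"type":"array","items":{"type":"array","items":{"type":"number"}}}}},"required":["moves"]}

```bash
mkdir -p pics; ls
python3 - <<'E'
from bench import telemetry, snapshot
import cv2,numpy as np
o=telemetry.get_obs()
print({k:np.round(v,3).tolist() for k,v in o.items()})
for n in("side","top"):
    s=snapshot(n); cv2.imwrite(f"pics/{n}0.png",s["image"][:,:,::-1]); print(n,s["fovy"],s["cx"],s["cy"],np.round(s["R"],3).tolist(),np.round(s["t"],3))
E
```

```text
pics
{'time': 0.0, 'joint_positions': [-1.282, 0.088, 1.372, -0.0, 1.684, -0.103], 'qvel': [0.001, 0.0, 0.001, -0.002, -0.001, 0.001], 'joint_torque': [0.0, -34.017, -30.243, 0.072, 0.033, -0.0], 'tool_pos': [0.21, -0.508, 0.404], 'ee_rot': [-3.139, -0.0, 0.392], 'wrist_force': [0.22, -0.067, -0.648], 'wrist_torque': [0.002, 0.05, -0.054], 'finger_force': 0.0, 'width': 0.094}
side 54.37251379600883 251.10559454761662 195.97917079175974 [[-0.997, -0.073, -0.01], [-0.044, 0.698, -0.715], [0.059, -0.712, -0.7]] [0.522 0.044 0.887]
top 52.46805727175846 258.6721921341431 189.10132656109417 [[-0.006, -1.0, 0.012], [-0.991, 0.004, -0.131], [0.131, -0.013, -0.991]] [0.022 0.521 0.842]
```

View pics/side0.png

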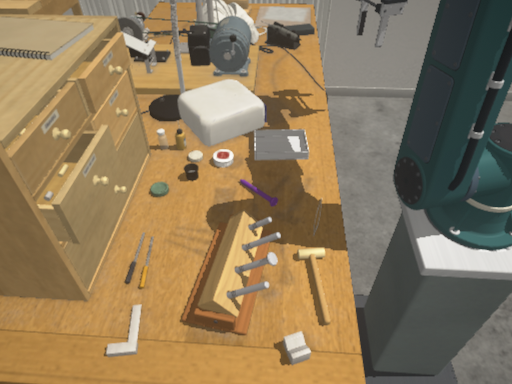

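View pics/top0.png

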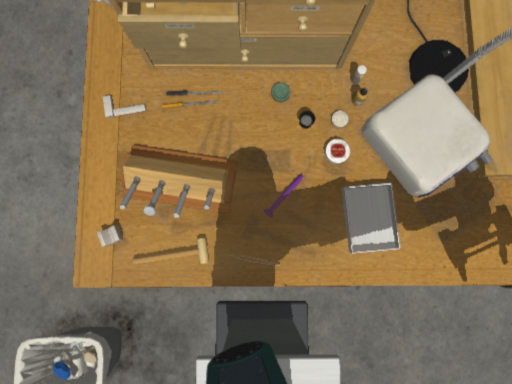

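Side view: from near to far the punches' heads are at about (266,286) good, (271,259) mushroomed, (278,237) good and (267,221) short. The tray is near (281,145) and the lamp head at (222,110). In the top view the short punch is at (210,193), the mushroomed one at (152,211) and the tray at (371,218). Next I'll zoom in on the rack.

```bash
cat > h.py <<'E'
import numpy as np, cv2
from bench import snapshot, telemetry
def cam(n):
    s=snapshot(n); h=s["image"].shape[0]; f=h/2/np.tan(np.radians(s["fovy"]/2))
    return dict(s,f=f,K=np.array([[f,0,s["cx"]],[0,f,s["cy"]],[0,0,1]]),R=np.array(s["R"]),t=np.array(s["t"]).ravel())
def tri(c1,p1,c2,p2):
    P=[c["K"]@np.c_[c["R"],c["t"]] for c in(c1,c2)]
    X=cv2.triangulatePoints(P[0],P[1],np.array(p1,float).reshape(2,1),np.array(p2,float).reshape(2,1))
    return (X[:3]/X[3]).ravel()
def onz(c,p,z):
    d=c["R"].T@np.linalg.inv(c["K"])@[p[0],p[1],1]; o=-c["R"].T@c["t"]
    return o+d*(z-o[2])/d[2]
def proj(c,X):
    q=c["K"]@(c["R"]@X+c["t"]); return q[:2]/q[2]
E
python3 - <<'E'
import cv2,numpy as np
a=cv2.imread("pics/side0.png")[205:305,200:300]; b=cv2.imread("pics/top0.png")[145:220,115:240]
a=cv2.resize(a,(400*6//6,400),interpolation=cv2.INTER_CUBIC); b=cv2.resize(b,(400,240),interpolation=cv2.INTER_CUBIC)
# mosaic: side x4 left, top x3.2 right
m=np.zeros((400,800,3),np.uint8); m[:,:400]=a; m[:240,400:]=b
cv2.imwrite("pics/crop1.png",m)
E
```

```text
(no output)
```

View pics/crop1.png

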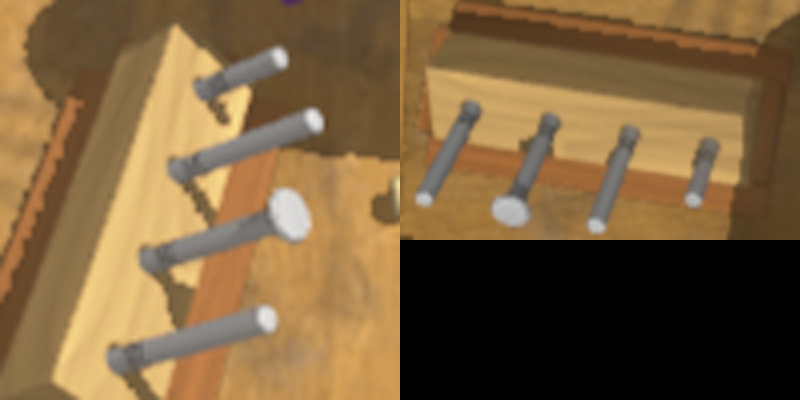

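Run:
```python
from h import *
np.set_printoptions(precision=3,suppress=True)
a,b=cam("side"),cam("top")
D=dict(s=((270.2,219.5),(206.6,207.5),(251.2,227.5),(211.6,190.9)),g=((278.7,235.2),(176.6,215.3),(245,247.5),(186.9,186.6)),
m=((272.7,258.5),(149.7,210.6),(237.5,270),(161.9,182.8)),g2=((266.7,284.7),(122.8,207.2),(230,294.5),(137.2,179)))
for k,(p,q,r,t) in D.items():
    H=tri(a,p,b,q);M=tri(a,r,b,t);e=H-M
    print(k,H,M,np.linalg.norm(e),e/np.linalg.norm(e),proj(b,H)-q)
for q in[(344,186),(391,182),(399,248),(350,252)]:print("tray",onz(b,q,.026))
for p in[(255,131),(306,131),(309,158),(254,158)]:print("trayside",onz(a,p,.026))
for p,q in[((222,110),(427,135)),((180,103),(432,77)),((264,106),(418,192))]:X=tri(a,p,b,q);print("lamp",X,proj(b,X)-q)
```

```text
s [0.475 0.129 0.091] [0.514 0.123 0.056] 0.0530291697986193 [-0.742  0.118  0.659] [-0.009  0.13 ]
g [0.457 0.187 0.113] [0.523 0.177 0.057] 0.08691732374639546 [-0.758  0.116  0.642] [-0.015  0.176]
m [0.467 0.242 0.113] [0.532 0.232 0.057] 0.08670852574255318 [-0.754  0.113  0.647] [-0.018  0.223]
g2 [0.475 0.296 0.113] [0.541 0.286 0.058] 0.08682594233216329 [-0.761  0.118  0.638] [ 0.004 -0.058]
tray [ 0.528 -0.175  0.026]
tray [ 0.537 -0.282  0.026]
tray [ 0.388 -0.293  0.026]
tray [ 0.38  -0.183  0.026]
trayside [ 0.532 -0.275  0.026]
trayside [ 0.383 -0.284  0.026]
trayside [ 0.379 -0.158  0.026]
trayside [ 0.526 -0.149  0.026]
lamp [ 0.642 -0.367  0.037] [0.002 0.701]
lamp [ 0.777 -0.382  0.048] [0.046 0.859]
lamp [ 0.508 -0.319  0.084] [ 0.018 -0.437]
```

>>> apply_moves([
  [[9.99,-9.61,0,3.19,0.5],[9.99,-9.61,0,3.19,0.5],[9.99,-9.61,0,3.19,0.5],[9.99,-9.61,0,3.19,0.5],[9.99,-9.61,0,3.19,0.5],[9.99,-9.61,0,3.19,0.5],[9.99,-9.61,0,3.19,0.5],[9.99,-9.61,0,3.19,0.5],[9.99,-9.61,0,3.19,0.5],[9.99,-9.61,0,3.19,0.5]],
])

```text
time: 1.45
tool_pos: [0.4587, 0.0606, 0.4047]
ee_rot: [3.141, -0.001, -0.165]
wrist_force: [0.8, -1.1, 0.0]
width: 0.0468
finger_force: 0.0
```

>>> apply_moves([
  [[0.36,-1.41,0,0,0.5],[0.36,-1.41,0,0,0.5],[0.36,-1.41,0.8,0,0.5],[0.36,-1.41,0.8,0,0.5]],
])

```text
time: 1.95
tool_pos: [0.4868, 0.1244, 0.3612]
ee_rot: [3.139, 0.008, -0.165]
wrist_force: [0.0, 0.4, -0.5]
width: 0.0472
finger_force: 0.0
```

```bash
cat > w.py <<'E'
from h import *
import sys
def wproj(c,X):
    q=c["R"]@np.asarray(X)+c["t"]; th=np.arctan2(np.hypot(*q[:2]),q[2]); r=c["f"]*th
    return np.array([c["cx"],c["cy"]])+r*q[:2]/np.hypot(*q[:2])
def wonz(c,p,z):
    d=np.array(p,float)-[c["cx"],c["cy"]]; r=np.hypot(*d); th=r/c["f"]
    v=c["R"].T@np.r_[np.sin(th)*d/r,np.cos(th)]; o=-c["R"].T@c["t"]; return o+v*(z-o[2])/v[2]
E
python3 - <<'E'
from w import *
np.set_printoptions(precision=3,suppress=True)
c=cam("wrist"); o=telemetry.get_obs(); print(o["tool_pos"],o["ee_rot"],c["f"])
im=c["image"][:,:,::-1].copy()
for X in[(.475,.129,.093),(.5155,.1227,.0574),(.488,.127,.081),(.457,.187,.115),(.467,.242,.115)]:
    p=wproj(c,X);print(p); cv2.circle(im,tuple(int(round(v)) for v in p),2,(0,0,255),-1)
cv2.imwrite("pics/w1.png",cv2.resize(im,(768,576),interpolation=cv2.INTER_CUBIC))
E
```

```text
[0.487 0.124 0.363] [ 3.14   0.003 -0.166] 297.3186396354542
[252.589 211.39 ]
[252.271 159.429]
[252.453 193.503]
[189.146 249.405]
[129.467 246.186]
```

View pics/w1.png

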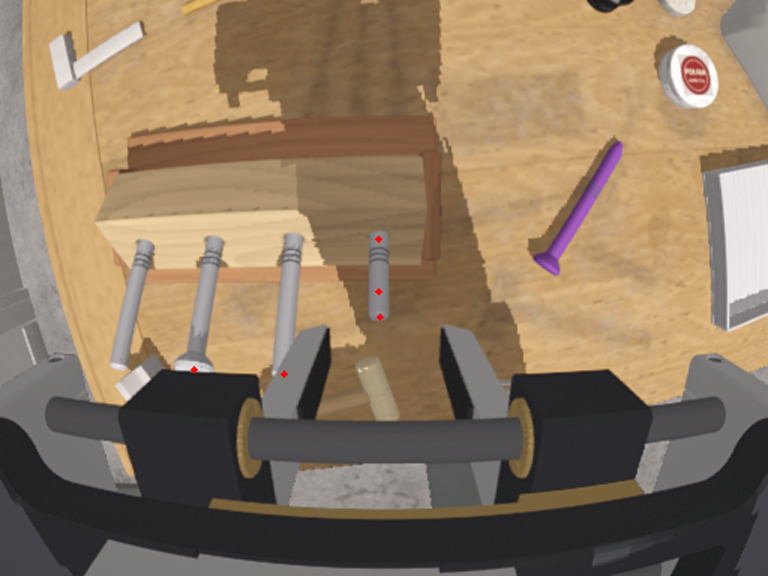

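The projected dots sit on the short punch (379, 240–318), so the estimate holds. I'll descend and grip.

>>> apply_moves([
  [[0.02,-0.05,1,0,0.5],[0.02,-0.05,1.7,0,0.5],[0.02,-0.05,2.04,0,0.5],[0.02,-0.05,2.04,0,0.5],[0.02,-0.05,2.04,0,1],[0.02,-0.05,2.04,0,1],[0.02,-0.05,2.04,0,1],[0.02,-0.05,2.04,0,1],[0.02,-0.05,2.04,0,1]],
])

```text
time: 3.12
tool_pos: [0.4893, 0.1274, 0.263]
ee_rot: [-3.142, -0.001, -0.165]
wrist_force: [-0.2, 0.6, 2.7]
width: 0.0113
finger_force: 30.0
```

>>> apply_moves([
  [[-0.15,0,-0.13,0,1],[-0.3,0,-0.26,0,1],[-0.45,0,-0.39,0,1],[-0.6,0,-0.52,0,1],[-0.76,0,-0.65,0,1],[-0.91,0,-0.78,0,1],[-0.91,0,-1.5,0,1],[-0.91,0,-2,0,1],[-0.91,0,-2,0,1]],
])

```text
time: 4.25
tool_pos: [0.4445, 0.135, 0.3651]
ee_rot: [-3.14, -0.005, -0.165]
wrist_force: [-0.9, -0.3, -0.5]
width: 0.0108
finger_force: 30.0
```

Run:
```python
from w import *
c=cam("wrist");a=cam("side")
m=np.zeros((384,800,3),np.uint8); m[:,:512]=c["image"][:,:,::-1]
m[:288,512:]=a["image"][60:348,140:428,::-1]
cv2.imwrite("pics/w2.png",m)
```

```text
(no output)
```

View pics/w2.png

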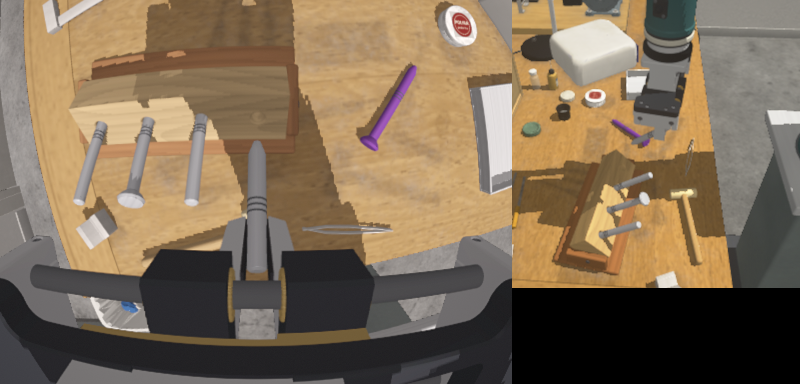

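>>> apply_moves([
  [[1,7.13,0,0,1],[1,7.13,0,0,1],[1,7.13,0,0,1],[1,7.13,0,0,1],[1,7.13,0,0,1],[1,7.13,0,0,1],[1,7.13,0,0,1],[1,7.13,0,0,1],[1,7.13,1,0,1],[1,7.13,1,0,1]],
])

```text
time: 5.6
tool_pos: [0.4338, -0.2226, 0.308]
ee_rot: [-3.137, 0.01, -0.163]
wrist_force: [-0.1, 0.6, -0.0]
width: 0.011
finger_force: 30.0
```

Run:
```python
from w import *
c=cam("wrist");a=cam("top"); print(telemetry.get_obs()["tool_pos"])
m=np.zeros((384,800,3),np.uint8); m[:,:512]=c["image"][:,:,::-1]
m[:288,512:]=a["image"][60:348,224:512,::-1]
cv2.imwrite("pics/w3.png",m)
```

```text
[ 0.43530997 -0.2239163   0.31303272]
```

View pics/w3.png

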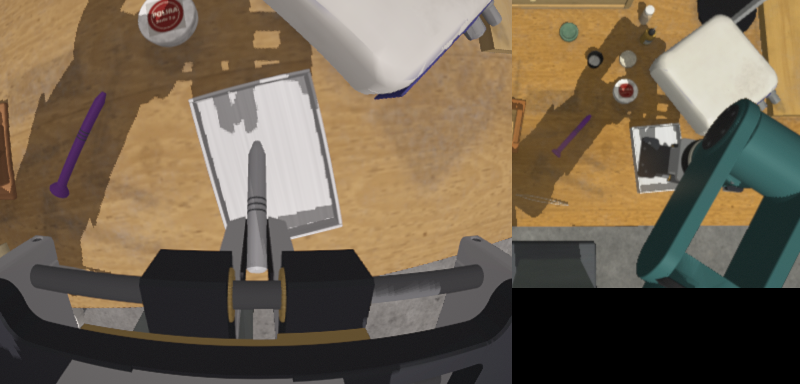

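>>> apply_moves([
  [[0,0,0,-1,1],[0,0,0.3,-1.35,1],[0,0,0.7,-1.35,1],[0,0,1.1,-1.35,1],[0,0,1.35,-1.35,1],[0,0,1.45,-1.35,1],[0,0,1.5,-1.35,1]],
])

```text
time: 6.58
tool_pos: [0.4355, -0.2251, 0.2385]
ee_rot: [3.141, -0.001, 0.071]
wrist_force: [0.2, -0.2, -0.3]
width: 0.0111
finger_force: 30.0
```

>>> apply_moves([
  [[0,0,0.1,0,1],[0,0,0.15,0,1],[0,0,0.2,0,1],[0,0,0.2,0,1]],
])

```text
time: 7.08
tool_pos: [0.4351, -0.2256, 0.2294]
ee_rot: [3.139, -0.001, 0.07]
wrist_force: [-3.6, -0.4, 6.6]
width: 0.0111
finger_force: 30.0
```

>>> apply_moves([
  [[0,0,0.2,0,0.75],[0,0,0.2,0,0.65],[0,0,0.2,0,0.55],[0,0,0.2,0,0.5],[0,0,0.2,0,0.5],[0,0,-0.8,0,0.5],[0,0,-1.8,0,0.5],[0,0,-2.8,0,0.5],[0,0,-2.8,0,0.5]],
])

```text
time: 8.2
tool_pos: [0.4358, -0.2254, 0.3733]
ee_rot: [3.135, -0.009, 0.071]
wrist_force: [0.2, 0.1, 0.1]
width: 0.0468
finger_force: 0.0
```

Run:
```python
from w import *
c=cam("wrist"); print(telemetry.get_obs()["tool_pos"])
cv2.imwrite("pics/w4.png",c["image"][:,:,::-1])
```

```text
[ 0.43536451 -0.22517847  0.37016737]
```

View pics/w4.png

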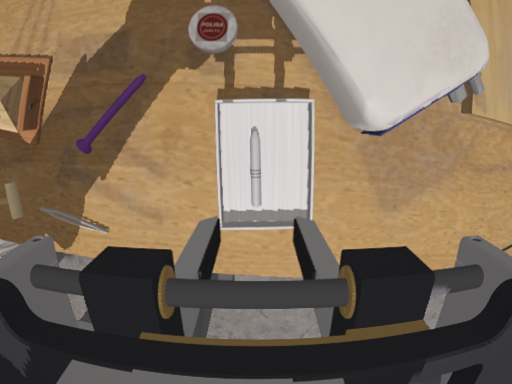

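The short punch lies in the middle of the tray, at (256,165), and is let go. On to the mushroomed one.

>>> apply_moves([
  [[1.99,-9.11,0,1.35,0.5],[1.99,-9.11,0,1.35,0.5],[1.99,-9.11,0,1.35,0.5],[1.99,-9.11,0,1.35,0.5],[1.99,-9.11,0,1.35,0.5],[1.99,-9.11,0,1.35,0.5],[1.99,-9.11,0,1.35,0.5],[1.99,-9.11,0,1.35,0.5],[1.99,-9.11,0,1.35,0.5],[1.99,-9.11,0,1.35,0.5]],
])

```text
time: 9.5
tool_pos: [0.502, 0.2359, 0.366]
ee_rot: [3.139, 0.003, -0.165]
wrist_force: [-0.3, 0.7, 0.1]
width: 0.0468
finger_force: 0.0
```

Run:
```python
from w import *
c=cam("wrist"); o=telemetry.get_obs(); print(o["tool_pos"],o["ee_rot"])
im=c["image"][:,:,::-1].copy()
for X in[(.467,.242,.115),(.5025,.2365,.0847),(.533,.2315,.058)]:
    p=wproj(c,X);print(p); cv2.circle(im,tuple(int(round(v)) for v in p),2,(0,0,255),-1)
cv2.imwrite("pics/w5.png",im)
```

```text
[0.50204904 0.23541817 0.3664958 ] [ 3.13988771e+00  1.75286679e-03 -1.66046213e-01]
[255.43852371 244.84101141]
[254.91633011 195.09005962]
[254.82222326 157.6401979 ]
```

View pics/w5.png

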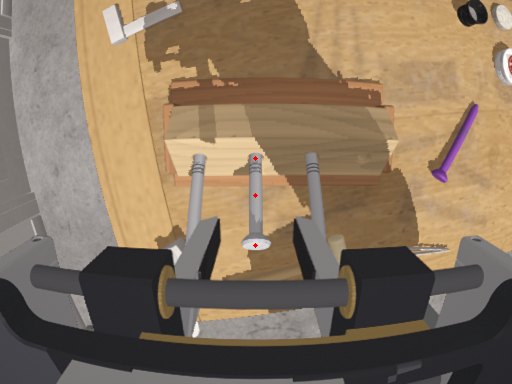

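>>> apply_moves([
  [[0,0,0.8,0,0.5],[0,0,1.5,0,0.5],[0,0,2.03,0,0.5],[0,0,2.03,0,0.5],[0,0,2.03,0,1],[0,0,2.03,0,1],[0,0,2.03,0,1],[0,0,2.03,0,1],[0,0,2.03,0,1]],
])

```text
time: 10.68
tool_pos: [0.5023, 0.2365, 0.2668]
ee_rot: [-3.141, -0.001, -0.165]
wrist_force: [-0.4, 0.6, 2.0]
width: 0.0113
finger_force: 30.0
```

>>> apply_moves([
  [[-0.15,0,-0.13,0,1],[-0.3,0,-0.26,0,1],[-0.45,0,-0.39,0,1],[-0.6,0,-0.52,0,1],[-0.76,0,-0.65,0,1],[-0.91,0,-0.78,0,1],[-0.91,0,-1.5,0,1],[-0.91,0,-2,0,1],[-0.91,0,-2,0,1],[-0.91,0,-2,0,1]],
])

```text
time: 11.92
tool_pos: [0.4569, 0.2438, 0.365]
ee_rot: [3.14, 0.002, -0.165]
wrist_force: [0.4, 0.3, -1.7]
width: 0.0112
finger_force: 30.0
```

>>> apply_moves([
  [[0,0,-0.5,0,1],[0.17,6.74,-0.5,0,1],[0.17,6.74,-0.5,0,1],[0.17,6.74,-0.5,0,1],[0.17,6.74,-0.5,0,1],[0.17,6.74,-0.5,0,1],[0.17,6.74,-0.5,0,1],[0.17,6.74,-0.5,0,1],[0.17,6.74,0.5,0,1],[0.17,6.74,0.5,0,1]],
])

```text
time: 13.18
tool_pos: [0.4087, -0.0884, 0.3356]
ee_rot: [-3.139, 0.013, -0.164]
wrist_force: [-0.0, 0.7, -1.1]
width: 0.011
finger_force: 30.0
```

Run:
```python
from w import *
c=cam("wrist"); print(telemetry.get_obs()["tool_pos"])
cv2.imwrite("pics/w6.png",c["image"][:,:,::-1])
```

```text
[ 0.40975241 -0.08880861  0.33889598]
```

View pics/w6.png

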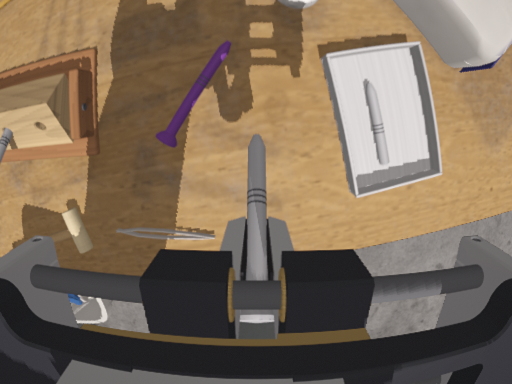

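>>> apply_moves([
  [[0.4,0.2,0.8,0,1],[0.4,0.2,1.5,0,1],[0.4,0.2,1.9,0,1],[0.4,0.2,2.05,0,1],[0.4,0.2,2.15,0,1],[0.4,0.2,2.15,0,1]],
])

```text
time: 13.98
tool_pos: [0.429, -0.1031, 0.2349]
ee_rot: [3.141, -0.002, -0.165]
wrist_force: [0.1, -0.5, -2.1]
width: 0.0108
finger_force: 30.0
```

>>> apply_moves([
  [[0,0,0.05,0,1],[0,0,0.1,0,1],[0,0,0.15,0,1],[0,0,0.2,0,1],[0,0,0.2,0,1]],
])

```text
time: 14.6
tool_pos: [0.4287, -0.1033, 0.2248]
ee_rot: [3.141, -0.002, -0.165]
wrist_force: [-1.3, 0.2, 3.5]
width: 0.0113
finger_force: 30.0
```

>>> apply_moves([
  [[0,0,0.1,0,1],[0,0,0.2,0,1],[0,0,0.3,0,1],[0,0,0.3,0,1]],
])

```text
time: 15.1
tool_pos: [0.4285, -0.1031, 0.208]
ee_rot: [-3.141, 0.0, -0.165]
wrist_force: [-1.1, 0.1, 1.4]
width: 0.0114
finger_force: 30.0
```

>>> apply_moves([
  [[0,0,0,0,0.75],[0,0,0,0,0.72],[0,0,0,0,0.72],[0,0,0,0,0.72],[0.1,0,0.1,0,0.72],[0.1,0,0.1,0,0.72],[0.1,0,0.1,0,1],[0.1,0,0.1,0,1],[0.1,0,0.1,0,1],[0.1,0,0.1,0,1]],
])

```text
time: 16.35
tool_pos: [0.4333, -0.1039, 0.2037]
ee_rot: [3.141, -0.0, -0.165]
wrist_force: [0.5, 0.0, 0.1]
width: 0.0111
finger_force: 30.0
```

>>> apply_moves([
  [[0,0,-0.3,0,1],[0,0,-1,0,1],[0,0,-2,0,1],[0,0,-3,0,1],[0,0,-4,0,1],[0,0,-4,0,1],[0,0,-4,0,1],[0,0,-4,0,1]],
])

```text
time: 17.35
tool_pos: [0.433, -0.1038, 0.4017]
ee_rot: [-3.141, 0.004, -0.165]
wrist_force: [0.5, 0.5, -1.5]
width: 0.0113
finger_force: 30.0
```

Run:
```python
from w import *
c=cam("wrist");a=cam("side");b=cam("top")
m=np.zeros((580,800,3),np.uint8); m[:384,:512]=c["image"][:,:,::-1]
m[:288,512:]=a["image"][60:348,140:428,::-1]
m[288:576,512:]=b["image"][90:378,100:388,::-1]
g=cv2.resize(a["image"][90:190,200:460,::-1],(500,192)); m[386:578,:500]=g
cv2.imwrite("pics/w7.png",m)
```

```text
(no output)
```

View pics/w7.png

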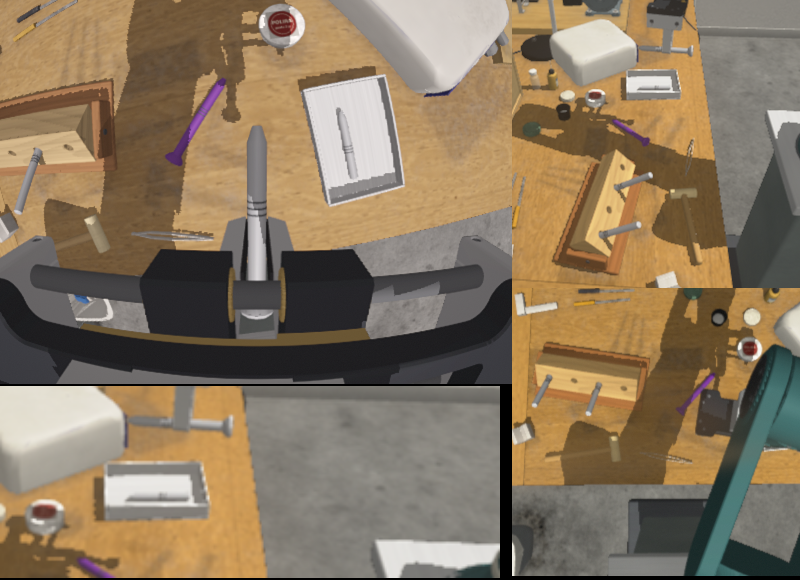

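Run:
```python
from w import *
c=cam("side");w=cam("wrist");o=telemetry.get_obs();P=o["tool_pos"];y=o["ee_rot"][2]
n=np.array([-np.sin(y),np.cos(y),0]);u=np.array([np.cos(y),np.sin(y),0])
def hit(C,d): org=-C["R"].T@C["t"]; d=C["R"].T@d; X=org+d*(n@(P-org))/(n@d); return (X-P)@u,X[2]
for p in[(318.6,110.8),(305,110.2),(270.2,108.2)]: print(hit(c,np.linalg.inv(c["K"])@[*p,1]))
# predicted tip pixel in the wrist for several tilts (point end 71 mm ahead of grasp)
for t in(-10,-5,0,5,10,15,20):
    r=np.radians(t); print(t,wproj(w,P+u*.071*np.cos(r)+np.array([0,0,-.18-.009-.071*np.sin(r)])))
print(P,o["width"],o["finger_force"])
```

```text
(np.float64(-0.05581674744261442), np.float64(0.209770460426643))
(np.float64(-0.0257540476841536), np.float64(0.20723867315706346))
(np.float64(0.05357377722618125), np.float64(0.20176689989466712))
-10 [256.5366062  117.16640847]
-5 [256.52737754 115.78372714]
0 [256.51972468 115.44397918]
5 [256.51354676 116.04003865]
10 [256.50873846 117.47287305]
15 [256.50519474 119.65218065]
20 [256.50281401 122.496367  ]
[ 0.43330715 -0.10393073  0.40277419] 0.011027884137738985 29.999756813049316
```

The mushroomed punch is held about 4° off level at z ≈ 0.206 m and clear of everything. The short punch is in the tray, and both sound punches are in their holes. Handing in.

```bash
python3 -c "
from bench import ticket; print(ticket.close_job())"
```

```text
the job is handed in; nothing more can be done
None
```

The job is handed in, no verdict returned: the short punch lies released in the reject tray, the mushroomed punch is held about 4° off level roughly 0.2 m above the bench, and both sound punches are still in their holes.

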